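Sweep steel offcuts into the scrap bay

TASK

Clear the welding bench: with the fingers, sweep the three loose steel offcuts (the pipe ring, the square tube piece and the flat bar piece) along the bench into the three-sided scrap bay until each lies wholly inside it with nothing sticking out of its open front. Slide them, do not pick them up, and leave everything else on the bench where it is.

Things in the scene. Friction and masses are not known exactly. Their poses are not given: they have to be found in the camera images.
- bay: scrap bay: fixed three-sided dark steel fence, open to the robot (own -x), left or right, yaw up to 0.25 rad. Origin: middle of its floor (the bench itself, no sill). Inside 110 mm along its x (mouth line x = -55, back wall's inner face x = +55 mm), 200 mm along its y (side walls' inner faces y = -100, +100 mm). Walls 5 mm thick, 28 mm high; outside each side a flange 22 mm wide, 7 mm high with bolts
- jig: fixed grey welding jig with a steel tee joint on it, beside the bay on the other half of the bench. A block 80 mm (its x, from +20 to +100 mm of its origin) by 130 mm (its y, centred), up to 64 mm high. Leave it
- pipe: offcut of steel pipe, a ring standing flat on its end: 42 mm outside, 35 mm inside diameter, 25 mm high, about 75 g; origin at the centre of its underside. Slides on the bench when pushed
- tube: offcut of square steel tube standing on its end (a hollow square frame): 40 x 40 mm outside along its x and y, 3 mm wall, 30 mm high, about 105 g; origin at the centre of its underside. Slides when pushed
- bar: solid offcut of flat steel bar lying flat: 50 mm (its x) by 30 mm (its y), 12 mm high, about 140 g; origin at the centre of its underside. Slides when pushed
- tube_c0 (a point): bottom corner of the square tube offcut, at its own +x +y
- tube_c1 (a point): bottom corner of the square tube offcut, at its own +x -y
- tube_c2 (a point): bottom corner of the square tube offcut, at its own -x +y
- tube_c3 (a point): bottom corner of the square tube offcut, at its own -x -y
- bar_c0 (a point): bottom corner of the flat bar offcut, at its own +x +y
- bar_c1 (a point): bottom corner of the flat bar offcut, at its own +x -y
- bar_c2 (a point): bottom corner of the flat bar offcut, at its own -x +y
- bar_c3 (a point): bottom corner of the flat bar offcut, at its own -x -y
- square: magnetic welding square: a flat grey and black triangle, legs 56 mm, 18 mm thick, lying flat; right-angled corner at its own x, y = -28, -28 mm, the other two at +28, -28 and -28, +28 mm; a bystander standing among the offcuts, leave it where it is
- jar: small white screw jar of nozzle gel, 50 mm diameter, 45 mm high, standing; origin at the centre of its underside; a bystander standing among the offcuts, leave it where it is
- hammer: hammer 260 mm long lying at the right of the work, roughly along x; origin at the middle of its underside; leave it
- brush: hand brush 240 mm long lying at the left of the work, roughly along x; origin at the middle of its underside; leave it
- tape: tape measure standing on edge, 30 x 65 mm, 60 mm high, at the left; origin at the centre of its underside; leave it
- tin: plain steel tin, 60 mm diameter, 60 mm high, standing at the right; origin at the centre of its underside; leave it

How it is judged:
At the end, for the whole second after the job is handed in: The pipe ring, the square tube piece and the bar piece lie at rest inside the bay: between its walls, and no edge or corner more than 3 mm out of the mouth line (x of pipe in the frame of bay between -0.037 and 0.055 m and y of pipe in the frame of bay between -0.1 and 0.1 m and height (world z) of each of pipe, tube, bar below 0.03 m and linear speed of each of pipe, tube, bar below 0.02 m/s and x of each of tube, bar in the frame of bay below 0.055 m and y of tube in the frame of bay between -0.1 and 0.1 m and y of bar in the frame of bay between -0.1 and 0.1 m and x of each of tube_c0, tube_c1, tube_c2, tube_c3, bar_c0, bar_c1, bar_c2, bar_c3 in the frame of bay above -0.058 m); the robot touches nothing.
It fails at once if one of the other things on the bench (square, jar, hammer, brush, tape measure, tin) is shifted by more than 20 mm (distance of any of square, jar, hammer, brush, tape, tin from where it was at the start of the episode above 0.02 m).
It fails at once if an offcut is lifted more than 30 mm off the bench (height (world z) of any of pipe, tube, bar above 0.03 m).
It also fails if it takes over 72 s, if anything falls off the work surface, if the arm or the gripper's body presses on something with over 40 N, if the wrist force passes 120 N, or if a joint passes its speed limit or range.

ROBOT

A 6-joint arm with a two-finger parallel gripper is mounted at the origin on the work surface. World frame = base frame: x ahead of the robot, y to its left, z up, the work surface at z = 0. Lengths are in m, angles in rad, forces in N, time in s.
With the tool pointing down it reaches from about 0.425 to 0.95 m from the base axis. Payload 14.7 kg.
Tool frame: the origin (TCP) lies between the finger pads; the fingertips stand 14 mm ahead of it and the grasp point (between the pads) lies 5 mm behind it (env.tip_extent is the distance from the TCP to the fingertips, in m); z points along the fingers, y is the line along which they close (so a half turn about z gives the same grasp; the last joint's range is limited). The gripper opens to 85 mm and grips with 20 to 120 N. Pads are 22 mm wide; open, the fingers measure 114 mm over their backs; the gripper's body (76 mm by 85 mm) begins 54 mm behind the grasp point. The pads swing forward as they close: fully open they stand 13 mm farther back than shut.
Start: joints at [-1.232, 0.48, 1.596, -0, 1.065, -0.047], TCP at [0.245, -0.602, 0.245] pointing down, gripper open.
Joint ranges: [-2.75, 2.75], [-0.82, 2.05], [0.23, 2.67], [-1.56, 4.7], [0.09, 2.69], [-2.92, 2.92]. Speed limits (rad/s): [1.89, 1.89, 2.39, 3.01, 3.01, 3.01].

INTERFACE

Orientations are given as [roll, pitch, yaw] about the fixed x, y, z axes, in that order (R = Rz(yaw) Ry(pitch) Rx(roll)).
In Python, from cell import status, cams, close_job, env gives the robot as it stands. The module is installed in compiled form; this text tells all that it offers.
- The arm moves only by the tool send_rows, never from a script. Its argument "increments" is one flat list of numbers, 6 for each row, row after row: the shift along the world's x, y, z in mm, then the turn, a rotation vector about the world's x, y, z in rad. A call has 1 to 8 rows; each row shifts and turns the commanded pose from where the row before left it; what a row does not reach is not made up. A row lasts 1/12 s, in which the tool goes at most 41.7 mm and 7.16 degrees, less where a joint would pass 70% of its speed; a pose out of reach is approached as far as the arm can. A call with a gripper value outside its range is refused whole. "jaw" is the gripper's target within -1 to 1 (shut at 1, half-way at 0, fully open at -1), set as the call begins (left out, the last holds). The fingers move at their own pace and stop on an object; the grip force is fixed at half the most. Time passes only in rows, so rows that do not move let the fingers close. It gives the time, the measured TCP pose, the force, the opening and the grip force at its end, in the units of the state.
- status.get_obs(): the state, without advancing time (a new reading comes with each control period).
- cams.get_image(name): name is "scene" or "top" or "wrist"; returns a dict with "frame" (420x560x3 uint8, red, green, blue), "range_z" (420x560 float32, m along the optical axis (not along the pixel's ray), 0 where there is no reading), "camera_matrix" (3x3 intrinsics, pixels), "dist" ([k1, k2, p1, p2, k3] as OpenCV has them; the pictures are not rectified), "extrinsics" (4x4, takes a point from camera to world coordinates); the wrist camera has in their place "T_tool_cam" (4x4, takes a point from camera to tool coordinates, whose origin is the TCP and whose axes are the flange's). Camera axes: x right, y down, z forward; pixel columns grow to the right and rows downward; lengths in m; the calibration is good to about 2 mm. A picture is of the moment at which its call begins: read the wrist's pose just before it.
- close_job(): hands the job in; it is judged then, once.
The state is a dict: "clock": time; "joint_positions": joint angles; "joint_velocities": joint speeds; "effort": joint torques, N m; "eef_pos": TCP position; "orientation": TCP orientation; "contact_force": force on the tool from outside, world axes, zero at the start; "ft_torque": the same for the moment, N m; "gripper_width": opening from 0.0 (shut) to 1.0 (fully open); "grip_force": force on a finger pad.
Only numpy, scipy, OpenCV 4.12 (cv2) and the standard library are available. Lean on these libraries where they do the work, as an engineer would, in place of code of your own. Each camera call takes 0.05 s, during which the arm holds its last target. There are 200 camera calls.

## Working session

There is one attempt and no reset: what is moved stays moved. The work goes in short steps, Python scripts to look and compute and a tool call to move; the robot and the scene stay as the last step left them, time stands still between calls to the robot, and variables do not carry over. Pictures are saved under pics/ and viewed, at most 10 in all, crops included, and the job is handed in when it is done.

Besides the shell and the picture viewer there is one more tool, called after "Call:" by a JSON object that holds its "fn" and its "kwargs", one argument or row to a line. send_rows: Moves the arm, as the interface text tells. Its arguments: {"type":"object","properties":{"increments":{"type":"array","items":{"type":"number"}},"jaw":{"type":"number"}},"required":["increments"]}

```bash
mkdir -p pics; cat > h.py <<'E'
from cell import status,cams,env
import numpy as np,cv2
def grab(n):
    d=cams.get_image(n); return d
def world(d):
    K=d["camera_matrix"];h,w=d["range_z"].shape
    u,v=np.meshgrid(np.arange(w),np.arange(h))
    p=cv2.undistortPoints(np.stack([u,v],-1).reshape(-1,1,2).astype(float),np.array(K),np.array(d["dist"])).reshape(h,w,2)
    z=d["range_z"]
    P=np.dstack([p[...,0]*z,p[...,1]*z,z])
    T=np.array(d["extrinsics"])
    W=P@T[:3,:3].T+T[:3,3]; W[z==0]=np.nan
    return W
E
python3 - <<'E'
from h import *
d=grab("top");cv2.imwrite("pics/top.png",cv2.resize(d["frame"][...,::-1],(784,588)))
np.savez("top.npz",**d)
W=world(d);print(d["extrinsics"]); print(W[::60,::80].round(3).reshape(-1,3).tolist())
d=grab("scene");cv2.imwrite("pics/scene.png",d["frame"][...,::-1]);np.savez("scene.npz",**d)
o=status.get_obs();print(o)
E
```

```text
[[ 0.02246632 -0.9946903   0.10043144  0.44628965]
 [-0.99967168 -0.02358897 -0.0100046   0.02062762]
 [ 0.01232055 -0.1001737  -0.99489368  1.13116718]
 [ 0.          0.          0.          1.        ]]
[[1.494, 1.221, -0.751], [1.501, 0.878, -0.748], [1.512, 0.536, -0.75], [1.52, 0.191, -0.745], [1.532, -0.154, -0.749], [1.544, -0.502, -0.751], [1.551, -0.849, -0.746], [0.916, 0.73, -0.002], [0.921, 0.527, -0.001], [0.902, 0.307, 0.058], [0.91, 0.114, 0.051], [0.917, -0.082, 0.046], [0.918, -0.277, 0.058], [1.283, -0.845, -0.751], [0.723, 0.636, 0.129], [0.764, 0.517, -0.002], [0.77, 0.316, -0.002], [0.773, 0.113, 0.003], [0.779, -0.089, 0.001], [0.786, -0.293, -0.002], [0.791, -0.497, -0.001], [0.607, 0.704, -0.002], [0.612, 0.508, -0.005], [0.616, 0.307, 0.001], [0.621, 0.109, -0.001], [0.626, -0.091, 0.003], [0.631, -0.291, 0.0], [0.636, -0.492, 0.001], [0.459, 0.69, 0.0], [0.463, 0.495, 0.002], [0.468, 0.3, -0.001], [0.472, 0.104, 0.002], [0.476, -0.093, 0.001], [0.481, -0.291, 0.001], [0.485, -0.488, 0.004], [0.335, 0.575, 0.179], [0.318, 0.487, -0.002], [0.322, 0.294, -0.005
[... 294 characters left out ...]
s': array([-1.23158823e+00,  4.80815551e-01,  1.59678397e+00,  1.30917667e-05,
        1.06510137e+00, -4.65953547e-02]), 'joint_velocities': array([-5.01420112e-04, -3.13354151e-03, -1.67314232e-03, -4.88299496e-04,
        9.88952807e-04,  9.99545470e-05]), 'effort': array([-5.26597760e-04, -9.52257514e+01, -4.31041610e+01, -2.07690409e-04,
        5.28966804e-03, -3.68595454e-05]), 'eef_pos': array([ 0.24450952, -0.60188928,  0.24471645]), 'orientation': array([-3.14048615e+00, -6.30539315e-05,  3.85797066e-01]), 'contact_force': array([-0.3346304 , -0.35893965,  0.14883875]), 'ft_torque': array([0.01231288, 0.01923282, 0.01621412]), 'grip_force': 0.0, 'gripper_width': 1.0009191921379963}
```

View pics/top.png

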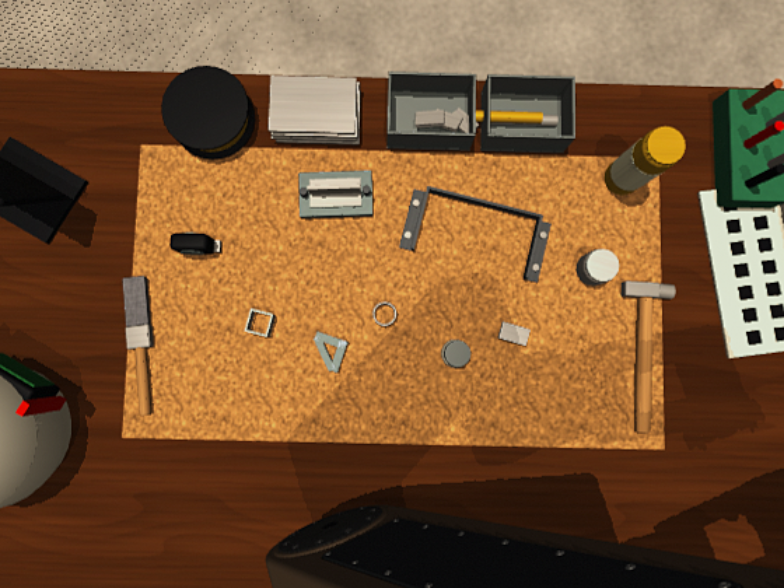

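View pics/scene.png

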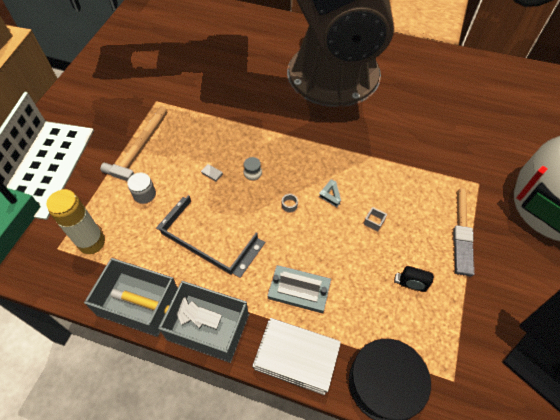

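The top view shows, in the 784-px picture: bay with its mouth toward the robot at about (475,225), pipe (385,314), tube (260,322), bar (515,333), square (330,350), jar (457,353), tin (600,265), jig (335,193). The scene view agrees with this. Next I measure the positions.

```bash
cat > m.py <<'E'
from h import *
for n in("top","scene"):
    d=dict(np.load(n+".npz"));W=world(d);np.save(n+"W.npy",W)
    z=W[...,2];m=((z>0.0065)&(z<0.09)&(W[...,0]>0.25)&(W[...,0]<0.88)&(abs(W[...,1])<0.5)).astype(np.uint8)
    k,l,s,c=cv2.connectedComponentsWithStats(m)
    print(n)
    for i in range(1,k):
        if s[i,4]<25: continue
        P=W[l==i]; zt=np.percentile(P[:,2],90)
        Q=P[P[:,2]>zt-0.008,:2].astype(np.float32)
        r=cv2.minAreaRect(Q*1000)
        print(s[i,4],c[i].round(),"ztop%.3f"%zt,"mid",np.round(r[0],0),"size",np.round(r[1],0),"ang%.0f"%r[2])
        if zt<.04 and max(r[1])>100: print("  bay corners",cv2.boxPoints(r).round())
E
python3 m.py
```

```text
top
2166 [147.  86.] ztop0.063 mid [832. 338.] size [ 95. 150.] ang0
2993 [346.  93.] ztop0.078 mid [ 845. -136.] size [ 68. 318.] ang0
1918 [224.  86.] ztop0.055 mid [848. 154.] size [153.  63.] ang90
386 [442. 128.] ztop0.083 mid [ 755. -383.] size [60. 22.] ang37
1709 [240. 139.] ztop0.045 mid [723. 111.] size [ 13. 122.] ang3
619 [348. 156.] ztop0.029 mid [ 660. -139.] size [210. 116.] ang77
  bay corners [[ 580. -229.]
 [ 693. -255.]
 [ 740.  -50.]
 [ 627.  -24.]]
485 [139. 174.] ztop0.060 mid [625. 354.] size [31. 62.] ang1
622 [427. 191.] ztop0.062 mid [ 601. -346.] size [54. 54.] ang8
1302 [ 99. 239.] ztop0.020 mid [449. 443.] size [239.  42.] ang8
  bay corners [[327. 447.]
 [333. 405.]
 [570. 438.]
 [564. 480.]]
1468 [461. 246.] ztop0.027 mid [ 452. -451.] size [261.  89.] ang5
  bay corners [[ 318. -418.]
 [ 326. -507.]
 [ 586. -484.]
 [ 578. -395.]]
78 [274. 224.] ztop0.027 mid [512.  21.] size [39. 39.] ang1
135 [185. 231.] ztop0.031 mid [491. 236.] size [40. 39.] ang77
254 [367. 238.] ztop0.014 mid [ 483. -207.] size [50. 30.] ang76
344 [236. 250.] ztop0.020 mid [444. 1
[... 568 characters left out ...]
[[ 581. -226.]
 [ 694. -253.]
 [ 743.  -46.]
 [ 630.  -19.]]
167 [289. 202.] ztop0.026 mid [515.  23.] size [40. 41.] ang84
236 [375. 218.] ztop0.031 mid [494. 240.] size [40. 44.] ang76
584 [ 89. 240.] ztop0.082 mid [ 782. -381.] size [30. 64.] ang56
4494 [171. 296.] ztop0.079 mid [ 847. -134.] size [ 66. 321.] ang0
2007 [299. 288.] ztop0.052 mid [727. 114.] size [ 10. 120.] ang4
675 [415. 278.] ztop0.061 mid [628. 357.] size [63. 33.] ang88
2138 [301. 342.] ztop0.056 mid [851. 156.] size [ 57. 153.] ang0
26 [227. 324.] ztop0.009 mid [852. -12.] size [11. 28.] ang4
33 [227. 331.] ztop0.009 mid [868.  -3.] size [18. 19.] ang13
3155 [393. 367.] ztop0.064 mid [833. 341.] size [149.  93.] ang90
```

Call:
{"fn": "send_rows", "kwargs": {
  "increments": [14.4,22.1,-10,0,0,0.06,14.4,22.1,-10,0,0,0.06,14.4,22.1,-10,0,0,0.06,14.4,22.1,-10,0,0,0.06,14.4,22.1,-10,0,0,0.06,14.4,22.1,-10,0,0,0.06,14.4,22.1,-10,0,0,0.06,14.4,22.1,-10,0,0,0.06],
  "jaw": 1
}}

```text
clock: 0.77
eef_pos: [0.3602, -0.4241, 0.1647]
orientation: [-3.141, -0.0, 0.869]
contact_force: [0.6, 0.3, -0.2]
gripper_width: -0.002
grip_force: 0.0
```

Call:
{"fn": "send_rows", "kwargs": {
  "increments": [14.4,22.1,-10,0,0,0.06,14.4,22.1,-10,0,0,0.06,14.4,22.1,-10,0,0,0.06,14.4,22.1,-10,0,0,0.06,14.4,22.1,-10,0,0,0.06,14.4,22.1,-10,0,0,0.06,14.4,22.1,-10,0,0,0.06,14.4,22.1,-10,0,0,0.06]
}}

```text
clock: 1.43
eef_pos: [0.4754, -0.2474, 0.0847]
orientation: [-3.141, -0.0, 1.349]
contact_force: [0.9, -0.6, -0.1]
gripper_width: -0.001
grip_force: 0.0
```

```bash
python3 - <<'E'
from h import *
print(env.tip_extent,[a for a in dir(env) if a[0]!='_'])
o=status.get_obs();print(o["eef_pos"],o["orientation"],o["clock"])
d=grab("wrist");cv2.imwrite("pics/w1.png",d["frame"][...,::-1])
E
```

```text
0.014 ['PlanningError', 'tip_extent']
[ 0.47540968 -0.24739386  0.08467909] [-3.14128500e+00 -8.93112769e-05  1.34865899e+00] 1.4333
```

View pics/w1.png

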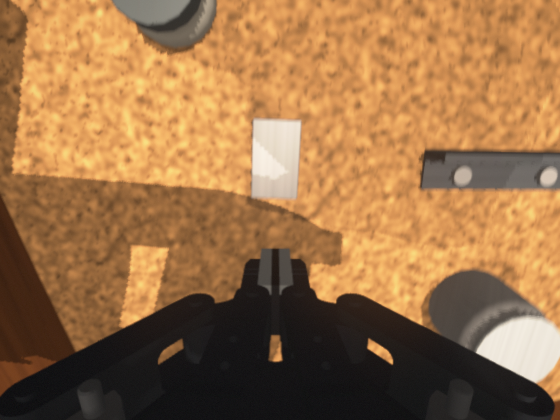

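The wrist view shows the bar at (276,160), straight ahead of the shut fingertips at (275,250). I go down and push it along the bay's y.

Call:
{"fn": "send_rows", "kwargs": {
  "increments": [0,0,-22,0,0,0,0,0,-22,0,0,0,0,0,-16,0,0,0,0,0,-7,0,0,0,0,0,0,0,0,0]
}}

```text
clock: 1.9
eef_pos: [0.4741, -0.2481, 0.0168]
orientation: [-3.139, -0.001, 1.346]
contact_force: [-0.3, 0.8, 1.3]
gripper_width: 0.008
grip_force: 0.0
```

Call:
{"fn": "send_rows", "kwargs": {
  "increments": [1.35,5.85,0,0,0,0,1.35,5.85,0,0,0,0,1.35,5.85,0,0,0,0,1.35,5.85,0,0,0,0,1.35,5.85,0,0,0,0,1.35,5.85,0,0,0,0,1.35,5.85,0,0,0,0,1.35,5.85,0,0,0,0]
}}

```text
clock: 2.57
eef_pos: [0.4861, -0.2012, 0.0185]
orientation: [3.141, 0.0, 1.346]
contact_force: [-1.1, -1.6, 1.6]
gripper_width: 0.002
grip_force: 0.9
```

```bash
sed -i 's/z>0.0065/z>0.0055/' m.py; cat > q.py <<'E'
from h import *
import sys
W0=world(dict(np.load("top.npz")))
C=np.array([659,-137.5]);R=np.array([[.974,-.225],[.225,.974]])
def toworld(b): return C+np.array(b)@R
for n in sys.argv[1:]:
    d=grab(n);W=world(d);np.savez(n+"_now.npz",**d)
    cv2.imwrite("pics/"+n+"_now.png",d["frame"][...,::-1])
    z=W[...,2];m=((z>0.0075)&(z<0.04)&(W[...,0]>0.40)&(W[...,0]<0.76)&(W[...,1]<.3)&(W[...,1]>-.3)).astype(np.uint8)
    k,l,s,c=cv2.connectedComponentsWithStats(m)
    for i in range(1,k):
        if s[i,4]<40 or s[i,4]>2000: continue
        P=W[l==i];Q=(P[P[:,2]>np.percentile(P[:,2],90)-.008,:2]*1000).astype(np.float32)
        r=cv2.minAreaRect(Q);b=R@(np.array(r[0])-C)
        print(n,s[i,4],c[i].round(),"z%.3f"%np.percentile(P[:,2],90),"world",np.round(r[0]),"bay",b.round(),np.round(r[1]),"ang%.0f"%r[2])
E
python3 q.py top scene
```

```text
top 1411 [239. 140.] z0.027 world [723. 112.] bay [  6. 257.] [ 80. 130.] ang4
top 557 [346. 153.] z0.029 world [ 660. -139.] bay [ 2. -1.] [210. 115.] ang77
top 131 [185. 231.] z0.031 world [491. 235.] bay [-247.  325.] [41. 39.] ang77
scene 249 [222. 177.] z0.026 world [ 490. -192.] bay [-152.  -91.] [13. 28.] ang60
scene 150 [252. 174.] z0.036 world [462. -95.] bay [-202.   -3.] [16. 42.] ang26
scene 287 [331. 192.] z0.021 world [447. 121.] bay [-265.  204.] [59. 61.] ang71
scene 857 [202. 240.] z0.030 world [ 663. -137.] bay [4. 2.] [214. 116.] ang76
scene 161 [289. 202.] z0.025 world [515.  23.] bay [-176.  124.] [42. 39.] ang34
scene 227 [376. 218.] z0.031 world [494. 240.] bay [-246.  330.] [40. 44.] ang77
scene 1413 [300. 288.] z0.028 world [725. 115.] bay [  7. 261.] [ 76. 131.] ang3
```

Call:
{"fn": "send_rows", "kwargs": {
  "increments": [0,-3,8,0,0,0,0,0,25,0,0,0,0,0,27,0,0,-0.12,-5,7,0,0,0,-0.12,-5,7,0,0,0,-0.12,-5,7,0,0,0,-0.12,-5,7,0,0,0,-0.12,-5,7,0,0,0,-0.12]
}}

```text
clock: 3.33
eef_pos: [0.4606, -0.17, 0.0789]
orientation: [3.141, -0.0, 0.619]
contact_force: [0.8, 0.4, -0.1]
gripper_width: 0.003
grip_force: 0.0
```

Call:
{"fn": "send_rows", "kwargs": {
  "increments": [-5,6,0,0,0,-0.12,0,0,0,0,0,-0.12,0,0,0,0,0,-0.12,0,0,0,0,0,-0.12,0,0,0,0,0,-0.12,0,0,0,0,0,-0.12,0,0,0,0,0,-0.12,0,0,0,0,0,0],
  "jaw": 0.75
}}

```text
clock: 4.0
eef_pos: [0.4558, -0.1642, 0.0787]
orientation: [3.142, -0.0, -0.221]
contact_force: [0.2, -0.1, 0.1]
gripper_width: 0.123
grip_force: 0.0
```

```bash
python3 - <<'E'
from h import *
o=status.get_obs();print(o["eef_pos"],o["orientation"],o["clock"],o["gripper_width"])
d=grab("wrist");cv2.imwrite("pics/w2.png",d["frame"][...,::-1])
E
python3 q.py top
```

```text
[ 0.4558032  -0.16420838  0.07872764] [ 3.14158015e+00 -1.85346973e-04 -2.21108451e-01] 4.0 0.12286216003534567
top 1400 [239. 140.] z0.026 world [723. 112.] bay [  6. 257.] [ 79. 129.] ang3
top 589 [348. 155.] z0.029 world [ 660. -139.] bay [ 1. -2.] [211. 115.] ang77
top 77 [274. 224.] z0.027 world [512.  21.] bay [-179.  122.] [39. 39.] ang1
top 133 [185. 231.] z0.031 world [491. 235.] bay [-247.  326.] [41. 39.] ang77
top 56 [343. 232.] z0.014 world [ 496. -146.] bay [-157.  -45.] [12. 30.] ang66
top 342 [236. 250.] z0.020 world [444. 119.] bay [-267.  201.] [57. 56.] ang72
top 58 [319. 253.] z0.033 world [446. -85.] bay [-220.    3.] [26.  4.] ang1
```

View pics/w2.png

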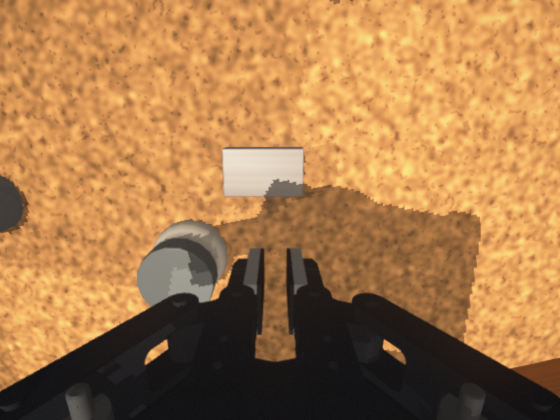

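The wrist view shows the bar at (263,172), about 9 mm left of the finger centre at (277,260). The jar at (180,275) is clear of the fingers.

Call:
{"fn": "send_rows", "kwargs": {
  "increments": [0,0,-20,0,0,0,0,0,-20,0,0,0,0,0,-15,0,0,0,0,0,-6,0,0,0,0,0,0,0,0,0]
}}

```text
clock: 4.52
eef_pos: [0.455, -0.1636, 0.0163]
orientation: [-3.141, 0.002, -0.212]
contact_force: [-0.4, 0.0, 0.0]
gripper_width: 0.128
grip_force: 0.0
```

Call:
{"fn": "send_rows", "kwargs": {
  "increments": [6.3,-1.5,0,0,0,0,6.3,-1.5,0,0,0,0,6.3,-1.5,0,0,0,0,6.3,-1.5,0,0,0,0,0,0,0,0,0,0,-4,1,0,0,0,0,2,8.5,0,0,0,0,0,0,0,0,0,0]
}}

```text
clock: 5.18
eef_pos: [0.4784, -0.1591, 0.0173]
orientation: [-3.141, 0.001, -0.214]
contact_force: [0.4, 0.3, -0.8]
gripper_width: 0.126
grip_force: 0.0
```

```bash
python3 - <<'E'
from h import *
o=status.get_obs();print(o["eef_pos"],o["orientation"],o["clock"],o["contact_force"])
d=grab("wrist");cv2.imwrite("pics/w3.png",cv2.resize(d["frame"][...,::-1],(280,210)))
E
```

```text
[ 0.47841478 -0.1590819   0.01731302] [-3.14134424e+00  8.69240597e-04 -2.14194249e-01] 5.1833 [ 0.35033553  0.25505493 -0.76795967]
```

View pics/w3.png

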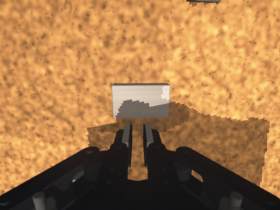

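The bar is now centred ahead of the fingers, at (140,100) in the half-size picture. I push it into the bay.

Call:
{"fn": "send_rows", "kwargs": {
  "increments": [9.2,-2.2,0,0,0,0,9.2,-2.2,0,0,0,0,9.2,-2.2,0,0,0,0,9.2,-2.2,0,0,0,0,9.2,-2.2,0,0,0,0,9.2,-2.2,0,0,0,0,9.2,-2.2,0,0,0,0,9.2,-2.2,0,0,0,0]
}}

```text
clock: 5.9
eef_pos: [0.5535, -0.1782, 0.0173]
orientation: [-3.142, 0.0, -0.214]
contact_force: [-1.6, 0.5, 2.1]
gripper_width: 0.129
grip_force: 0.9
```

Call:
{"fn": "send_rows", "kwargs": {
  "increments": [9.2,-2.2,0,0,0,0,9.2,-2.2,0,0,0,0,9.2,-2.2,0,0,0,0,9.2,-2.2,0,0,0,0,9.2,-2.2,0,0,0,0,9.2,-2.2,0,0,0,0,9.2,-2.2,0,0,0,0,6,-1.5,0,0,0,0]
}}

```text
clock: 6.57
eef_pos: [0.6244, -0.1952, 0.0173]
orientation: [3.141, -0.001, -0.214]
contact_force: [-1.7, 1.1, 0.6]
gripper_width: 0.127
grip_force: 0.7
```

```bash
python3 q.py scene top
```

```text
scene 148 [252. 174.] z0.034 world [462. -95.] bay [-202.   -3.] [19. 42.] ang29
scene 285 [331. 192.] z0.021 world [446. 121.] bay [-266.  203.] [56. 61.] ang74
scene 161 [289. 202.] z0.026 world [515.  23.] bay [-176.  124.] [43. 39.] ang47
scene 779 [203. 244.] z0.030 world [ 665. -137.] bay [5. 1.] [212. 113.] ang77
scene 234 [375. 218.] z0.031 world [494. 240.] bay [-246.  330.] [41. 44.] ang74
scene 293 [187. 221.] z0.026 world [ 637. -203.] bay [ -7. -68.] [27. 50.] ang34
scene 1413 [300. 288.] z0.028 world [724. 115.] bay [  7. 261.] [ 76. 131.] ang2
top 1157 [241. 137.] z0.027 world [723. 112.] bay [  6. 258.] [ 78. 129.] ang3
top 286 [323. 144.] z0.029 world [713. -88.] bay [41. 60.] [ 76. 155.] ang22
```

Call:
{"fn": "send_rows", "kwargs": {
  "increments": [-15,3.5,0,0,0,0,0,0,30,0,0,0,0,0,30,0,0,0,-12.5,24.5,0,0,0,-0.1,-12.5,24.5,0,0,0,-0.1,-12.5,24.5,0,0,0,-0.1,-12.5,24.5,0,0,0,-0.1,-12.5,24.5,0,0,0,-0.1],
  "jaw": 0.35
}}

```text
clock: 7.33
eef_pos: [0.5444, -0.0679, 0.0775]
orientation: [-3.142, -0.0, -0.72]
contact_force: [0.1, 0.9, -0.9]
gripper_width: 0.327
grip_force: 0.0
```

Call:
{"fn": "send_rows", "kwargs": {
  "increments": [-12.5,24.5,0,0,0,-0.105,-12.5,24.5,0,0,0,0,-12.5,24.5,0,0,0,0,-12.5,24.5,0,0,0,0,-12.5,24.5,0,0,0,0,0,0,0,0,0,0]
}}

```text
clock: 7.83
eef_pos: [0.4798, 0.0565, 0.0772]
orientation: [3.14, 0.002, -0.817]
contact_force: [-0.4, -0.5, -0.8]
gripper_width: 0.327
grip_force: 0.0
```

```bash
python3 - <<'E'
from h import *
o=status.get_obs();print(o["eef_pos"],o["orientation"],o["clock"],o["gripper_width"])
d=grab("wrist");cv2.imwrite("pics/w4.png",d["frame"][...,::-1])
E
python3 q.py top
```

```text
[0.47982293 0.05653554 0.07723164] [ 3.13994919e+00  1.80728407e-03 -8.17210065e-01] 7.8333 0.3271254486123395
top 1430 [239. 140.] z0.027 world [722. 112.] bay [  5. 257.] [ 79. 131.] ang1
top 591 [348. 156.] z0.030 world [ 660. -139.] bay [ 1. -1.] [210. 115.] ang77
top 242 [366. 171.] z0.014 world [ 648. -204.] bay [  5. -67.] [50. 31.] ang77
top 70 [180. 228.] z0.030 world [492. 238.] bay [-247.  328.] [36. 39.] ang77
top 56 [319. 253.] z0.033 world [443. -85.] bay [-222.    2.] [26.  5.] ang11
```

View pics/w4.png

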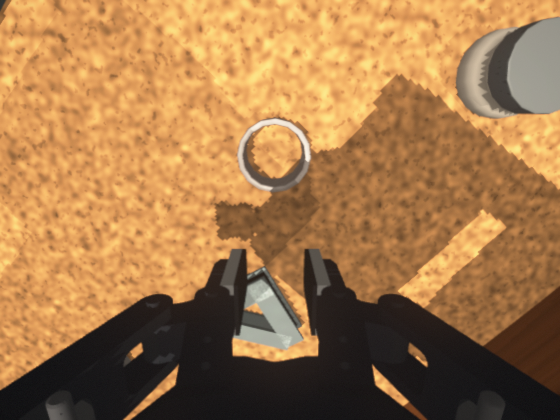

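The top view puts the bar at bay (5,-67), as wanted. The wrist view shows the ring at (274,155), centred between the fingers at x 275. The square at (265,305) is behind the fingers' landing spot.

Call:
{"fn": "send_rows", "kwargs": {
  "increments": [0,0,-20,0,0,0,0,0,-20,0,0,0,0,0,-14,0,0,0,0,0,-5,0,0,0,0,0,0,0,0,0]
}}

```text
clock: 8.35
eef_pos: [0.4827, 0.0529, 0.0174]
orientation: [3.14, 0.001, -0.82]
contact_force: [-0.6, 0.2, 0.3]
gripper_width: 0.326
grip_force: 0.0
```

Call:
{"fn": "send_rows", "kwargs": {
  "increments": [6.4,-6.8,0,0,0,0,6.4,-6.8,0,0,0,0,6.4,-6.8,0,0,0,0,6.4,-6.8,0,0,0,0,6.4,-6.8,0,0,0,0,6.4,-6.8,0,0,0,0,6.4,-6.8,0,0,0,0,6.4,-6.8,0,0,0,0]
}}

```text
clock: 9.02
eef_pos: [0.5349, -0.0015, 0.0184]
orientation: [-3.142, -0.0, -0.819]
contact_force: [-0.5, 0.6, 1.3]
gripper_width: 0.322
grip_force: 0.7
```

Call:
{"fn": "send_rows", "kwargs": {
  "increments": [6.4,-6.8,0,0,0,0,6.4,-6.8,0,0,0,0,6.4,-6.8,0,0,0,0,6.4,-6.8,0,0,0,0,6.4,-6.8,0,0,0,0,6.4,-6.8,0,0,0,0,6.4,-6.8,0,0,0,0,6.4,-6.8,0,0,0,0]
}}

```text
clock: 9.68
eef_pos: [0.586, -0.0558, 0.0183]
orientation: [3.142, 0.0, -0.819]
contact_force: [0.2, 1.3, 1.5]
gripper_width: 0.327
grip_force: 0.7
```

```bash
python3 q.py scene
```

```text
scene 284 [331. 192.] z0.020 world [446. 121.] bay [-266.  204.] [57. 60.] ang73
scene 855 [201. 240.] z0.030 world [ 663. -136.] bay [3. 2.] [211. 116.] ang77
scene 183 [242. 221.] z0.027 world [608. -66.] bay [-65.  58.] [58. 44.] ang62
scene 234 [375. 218.] z0.031 world [493. 240.] bay [-247.  330.] [40. 45.] ang77
scene 224 [186. 223.] z0.015 world [ 651. -202.] bay [  7. -65.] [52. 31.] ang78
scene 1398 [300. 288.] z0.028 world [725. 115.] bay [  7. 261.] [ 76. 130.] ang3
```

Call:
{"fn": "send_rows", "kwargs": {
  "increments": [6.4,-6.8,0,0,0,0,6.4,-6.8,0,0,0,0,6.4,-6.8,0,0,0,0,6.4,-6.8,0,0,0,0,6.4,-6.8,0,0,0,0,6.4,-6.8,0,0,0,0,6.4,-6.8,0,0,0,0,6.4,-6.8,0,0,0,0]
}}

```text
clock: 10.4
eef_pos: [0.6373, -0.1102, 0.0183]
orientation: [-3.142, -0.0, -0.819]
contact_force: [0.6, 0.5, -0.6]
gripper_width: 0.325
grip_force: 0.2
```

Call:
{"fn": "send_rows", "kwargs": {
  "increments": [5,-5.5,0,0,0,0,4,-4,0,0,0,0,0,0,0,0,0,0,-15,16,0,0,0,0,0,0,30,0,0,0,0,0,30,0,0,0,-12,35,0,0,0,0.1,-12,35,0,0,0,0.1]
}}

```text
clock: 11.07
eef_pos: [0.6079, -0.0335, 0.0802]
orientation: [-3.14, -0.004, -0.618]
contact_force: [0.0, 0.4, -0.3]
gripper_width: 0.326
grip_force: 0.0
```

Call:
{"fn": "send_rows", "kwargs": {
  "increments": [-17.5,31.3,0,0,0,0.098,-17.5,31.3,0,0,0,0.098,-17.5,31.3,0,0,0,0.098,-17.5,31.3,0,0,0,0.098,-17.5,31.3,0,0,0,0,-17.5,31.3,0,0,0,0,-17.5,31.3,0,0,0,0,-17.5,31.3,0,0,0,0]
}}

```text
clock: 11.73
eef_pos: [0.4652, 0.2188, 0.0785]
orientation: [-3.142, -0.0, -0.227]
contact_force: [1.0, 0.1, 0.5]
gripper_width: 0.323
grip_force: 0.0
```

Call:
{"fn": "send_rows", "kwargs": {
  "increments": [-17,31,0,0,0,0,0,0,0,0,0,0]
}}

```text
clock: 11.9
eef_pos: [0.4465, 0.2524, 0.0784]
orientation: [-3.142, 0.001, -0.224]
contact_force: [0.5, 0.4, -0.3]
gripper_width: 0.321
grip_force: 0.0
```

```bash
python3 - <<'E'
from h import *
o=status.get_obs();print(o["eef_pos"],o["orientation"],o["clock"],o["gripper_width"])
d=grab("wrist");cv2.imwrite("pics/w5.png",d["frame"][...,::-1])
E
python3 q.py top
```

```text
[0.44646354 0.2524263  0.0783999 ] [-3.14150571e+00  8.24241290e-04 -2.23554979e-01] 11.9 0.32124350204087726
top 1409 [239. 140.] z0.026 world [723. 112.] bay [  6. 257.] [ 79. 130.] ang3
top 596 [347. 156.] z0.029 world [ 660. -139.] bay [ 2. -1.] [210. 116.] ang77
top 114 [341. 164.] z0.026 world [ 663. -141.] bay [ 4. -2.] [40. 41.] ang35
top 236 [366. 171.] z0.014 world [ 649. -205.] bay [  5. -68.] [50. 31.] ang77
top 129 [185. 230.] z0.031 world [491. 236.] bay [-247.  326.] [41. 39.] ang77
top 343 [236. 250.] z0.020 world [444. 119.] bay [-267.  201.] [57. 56.] ang72
top 57 [320. 253.] z0.033 world [446. -94.] bay [-217.   -6.] [40. 23.] ang1
```

View pics/w5.png

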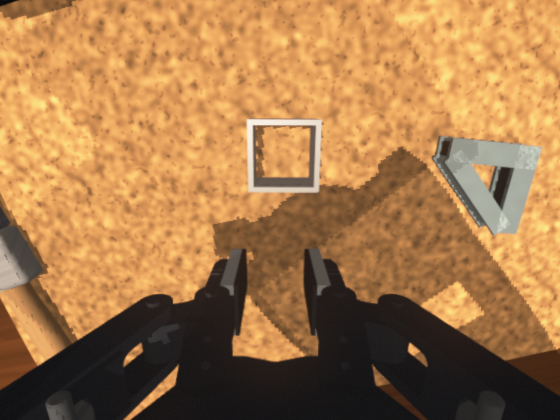

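The ring is at bay (4,-2), as wanted. The tube, at (284,156), is about 5 mm right of the fingers; the square at (490,180) stays well clear of the path.

Call:
{"fn": "send_rows", "kwargs": {
  "increments": [-1,-5,-20,0,0,0,0,0,-20,0,0,0,0,0,-15,0,0,0,0,0,-5,0,0,0,0,0,0,0,0,0]
}}

```text
clock: 12.42
eef_pos: [0.4483, 0.2422, 0.0173]
orientation: [3.14, 0.002, -0.228]
contact_force: [0.1, -0.3, -0.1]
gripper_width: 0.327
grip_force: 0.0
```

Call:
{"fn": "send_rows", "kwargs": {
  "increments": [8.7,-2,0,0,0,0,8.7,-2,0,0,0,0,8.7,-2,0,0,0,0,8.7,-2,0,0,0,0,8.7,-2,0,0,0,0,8.7,-2,0,0,0,0,8.7,-2,0,0,0,0,8.7,-2,0,0,0,0]
}}

```text
clock: 13.08
eef_pos: [0.5192, 0.2272, 0.0184]
orientation: [-3.141, -0.0, -0.227]
contact_force: [-1.9, 0.5, 1.1]
gripper_width: 0.324
grip_force: 0.7
```

Call:
{"fn": "send_rows", "kwargs": {
  "increments": [8.7,-2,0,0,0,0,8.7,-2,0,0,0,0,8.7,-2,0,0,0,0,8.7,-2,0,0,0,0,8.7,-2,0,0,0,0,8.7,-2,0,0,0,0,6,-1.4,0,0,0,0,0,0,0,0,0,0]
}}

```text
clock: 13.75
eef_pos: [0.5781, 0.2138, 0.0184]
orientation: [-3.141, -0.001, -0.228]
contact_force: [-0.2, -0.4, 0.5]
gripper_width: 0.325
grip_force: 0.0
```

Call:
{"fn": "send_rows", "kwargs": {
  "increments": [-10,2.3,0,0,0,0,0,0,30,0,0,0,0,0,30,0,0,0.12,0,0,0,0,0,0.12,0,0,0,0,0,0.12,0,0,0,0,0,0.12,0,0,0,0,0,0.12,7,5,0,0,0,0.12]
}}

```text
clock: 14.42
eef_pos: [0.5708, 0.2209, 0.0781]
orientation: [-3.141, 0.002, 0.499]
contact_force: [1.2, -0.1, -0.3]
gripper_width: 0.324
grip_force: 0.0
```

Call:
{"fn": "send_rows", "kwargs": {
  "increments": [7,5,0,0,0,0.12,7,5,0,0,0,0.12,7,5,0,0,0,0.12,7,5,0,0,0,0.12,7,5,0,0,0,0.12,7,4,0,0,0,0.12,0,0,0,0,0,0.131,0,0,0,0,0,0]
}}

```text
clock: 15.08
eef_pos: [0.6143, 0.2507, 0.078]
orientation: [-3.141, 0.0, 1.345]
contact_force: [-1.2, 0.0, 0.3]
gripper_width: 0.326
grip_force: 0.0
```

```bash
python3 q.py top scene|grep -v "z0.02[0189]"; python3 -c "
from h import *
o=status.get_obs();print(o['eef_pos'],o['orientation'],o['clock'])"
```

```text
top 1414 [239. 140.] z0.027 world [723. 112.] bay [  6. 257.] [ 80. 129.] ang4
top 591 [348. 156.] z0.030 world [ 660. -139.] bay [ 1. -1.] [210. 116.] ang77
top 116 [341. 165.] z0.026 world [ 663. -141.] bay [ 5. -3.] [40. 40.] ang23
top 235 [366. 172.] z0.014 world [ 648. -204.] bay [  5. -68.] [50. 31.] ang77
top 150 [198. 182.] z0.031 world [609. 209.] bay [-127.  326.] [40. 40.] ang77
top 60 [319. 253.] z0.037 world [451. -87.] bay [-214.    2.] [ 8. 31.] ang69
scene 149 [252. 174.] z0.036 world [463. -95.] bay [-201.   -3.] [17. 42.] ang26
scene 222 [186. 223.] z0.015 world [ 651. -202.] bay [  7. -65.] [52. 30.] ang79
scene 171 [207. 234.] z0.026 world [ 665. -139.] bay [7. 0.] [41. 40.] ang15
scene 227 [352. 256.] z0.031 world [611. 212.] bay [-125.  329.] [42. 42.] ang77
[0.61419411 0.25039755 0.07805524] [-3.14069830e+00  5.83639089e-04  1.33376318e+00] 15.1833
```

Call:
{"fn": "send_rows", "kwargs": {
  "increments": [3,0,-20,0,0,0,0,0,-20,0,0,0,0,0,-15,0,0,0,0,0,-5,0,0,0,-2.1,-9,0,0,0,0,-2.1,-9,0,0,0,0,-2.1,-9,0,0,0,0,-2.1,-9,0,0,0,0]
}}

```text
clock: 15.85
eef_pos: [0.6102, 0.2132, 0.0194]
orientation: [3.141, -0.001, 1.337]
contact_force: [0.2, 0.6, 0.6]
gripper_width: 0.322
grip_force: 0.2
```

Call:
{"fn": "send_rows", "kwargs": {
  "increments": [-2.1,-9,0,0,0,0,-2.1,-9,0,0,0,0,-2.1,-9,0,0,0,0,-2.1,-9,0,0,0,0,-2.1,-9,0,0,0,0,-2.1,-9,0,0,0,0,-2.1,-9,0,0,0,0,-2.1,-9,0,0,0,0]
}}

```text
clock: 16.52
eef_pos: [0.593, 0.1414, 0.0182]
orientation: [-3.142, 0.0, 1.338]
contact_force: [0.5, 1.7, 1.3]
gripper_width: 0.328
grip_force: 0.7
```

Call:
{"fn": "send_rows", "kwargs": {
  "increments": [-2.1,-9,0,0,0,0,-2.1,-9,0,0,0,0,-2.1,-9,0,0,0,0,-2.1,-9,0,0,0,0,-2.1,-9,0,0,0,0,-2.1,-9,0,0,0,0,-2.1,-9,0,0,0,0,-2.1,-9,0,0,0,0]
}}

```text
clock: 17.18
eef_pos: [0.5762, 0.0694, 0.0183]
orientation: [-3.142, 0.0, 1.338]
contact_force: [0.7, 1.6, 1.2]
gripper_width: 0.329
grip_force: 0.4
```

```bash
python3 q.py top scene|grep "z0.03"; python3 -c "
from h import *
o=status.get_obs();print(o['eef_pos'],o['orientation'],o['clock'])"
```

```text
top 592 [348. 155.] z0.030 world [ 660. -139.] bay [ 1. -1.] [210. 115.] ang77
scene 154 [252. 174.] z0.036 world [461. -95.] bay [-202.   -3.] [17. 42.] ang29
scene 866 [202. 240.] z0.030 world [ 663. -137.] bay [4. 1.] [213. 115.] ang77
scene 92 [282. 219.] z0.031 world [569.  24.] bay [-124.  137.] [16. 41.] ang86
[0.57585446 0.06883862 0.01821365] [-3.14092405e+00  3.32901124e-04  1.33663560e+00] 17.2833
```

Call:
{"fn": "send_rows", "kwargs": {
  "increments": [-2.1,-9,0,0,0,0,-2.1,-9,0,0,0,0,-2.1,-9,0,0,0,0,-2.1,-9,0,0,0,0,-2.1,-9,0,0,0,0,-2.1,-9,0,0,0,0,-2.1,-9,0,0,0,0,-2.1,-9,0,0,0,0]
}}

```text
clock: 17.95
eef_pos: [0.5594, -0.0027, 0.0183]
orientation: [-3.142, 0.0, 1.338]
contact_force: [-0.1, 0.5, 1.0]
gripper_width: 0.323
grip_force: 0.7
```

Call:
{"fn": "send_rows", "kwargs": {
  "increments": [-1.9,-8,0,0,0,0,-1.4,-6,0,0,0,0,0,0,0,0,0,0,2.3,10,0,0,0,0,0,0,30,0,0,0,0,0,30,0,0,0,-8,0,0,0,0,-0.12,-8,0,0,0,0,-0.12]
}}

```text
clock: 18.62
eef_pos: [0.5442, -0.0048, 0.08]
orientation: [3.138, -0.002, 1.094]
contact_force: [-0.2, -0.5, -0.3]
gripper_width: 0.327
grip_force: 0.0
```

Call:
{"fn": "send_rows", "kwargs": {
  "increments": [-7,-7,0,0,0,-0.12,-7,-7,0,0,0,-0.12,-7,-7,0,0,0,-0.12,-7,-7,0,0,0,-0.12,-6,-6,0,0,0,-0.12,0,0,0,0,0,-0.12,0,0,0,0,0,-0.12,0,0,0,0,0,-0.12]
}}

```text
clock: 19.28
eef_pos: [0.5088, -0.039, 0.0783]
orientation: [-3.142, -0.0, 0.132]
contact_force: [0.8, -0.1, 0.8]
gripper_width: 0.322
grip_force: 0.0
```

Call:
{"fn": "send_rows", "kwargs": {
  "increments": [0,0,0,0,0,-0.12,0,0,0,0,0,-0.12,0,0,0,0,0,-0.12,0,0,0,0,0,0]
}}

```text
clock: 19.62
eef_pos: [0.5088, -0.0389, 0.0783]
orientation: [-3.142, -0.0, -0.228]
contact_force: [-0.5, -0.8, 0.4]
gripper_width: 0.326
grip_force: 0.0
```

```bash
python3 q.py top scene; python3 - <<'E'
from h import *
o=status.get_obs();print(o["eef_pos"],o["orientation"],o["clock"],o["gripper_width"])
d=grab("wrist");cv2.imwrite("pics/w6.png",d["frame"][...,::-1])
E
```

```text
top 1417 [239. 140.] z0.027 world [722. 113.] bay [  5. 258.] [ 79. 129.] ang2
top 587 [349. 155.] z0.030 world [ 660. -139.] bay [ 2. -1.] [210. 116.] ang77
top 117 [341. 164.] z0.026 world [ 663. -141.] bay [ 5. -3.] [40. 40.] ang45
top 238 [366. 171.] z0.014 world [ 649. -205.] bay [  5. -68.] [50. 30.] ang77
top 343 [236. 250.] z0.019 world [444. 119.] bay [-267.  201.] [57. 56.] ang72
scene 99 [249. 175.] z0.035 world [ 469. -103.] bay [-193.  -10.] [ 6. 27.] ang1
scene 283 [331. 192.] z0.021 world [446. 121.] bay [-265.  204.] [58. 61.] ang71
scene 858 [201. 240.] z0.030 world [ 662. -137.] bay [3. 2.] [213. 117.] ang77
scene 248 [258. 206.] z0.031 world [551. -47.] bay [-126.   64.] [42. 43.] ang76
scene 229 [186. 223.] z0.015 world [ 652. -201.] bay [  8. -63.] [52. 32.] ang79
scene 175 [207. 234.] z0.026 world [ 666. -139.] bay [7. 0.] [42. 41.] ang45
scene 1421 [300. 288.] z0.029 world [725. 115.] bay [  8. 261.] [ 76. 130.] ang3
[ 0.50875956 -0.03913218  0.07829034] [-3.14156300e+00 -2.54492365e-06 -2.17283151e-01] 19.7167 0.3221613319873297
```

View pics/w6.png

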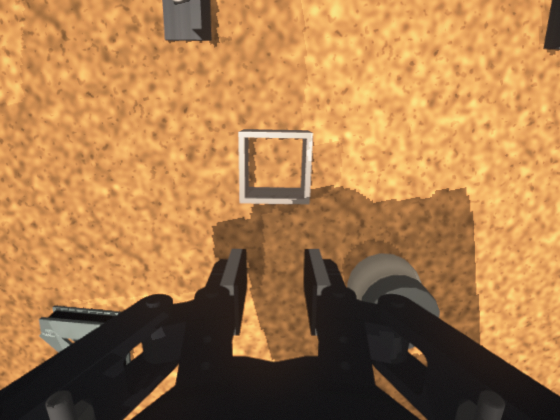

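The tube is centred ahead of the fingers at (275,167), clear of the left wall end at (190,20). The jar at (390,290) is to the side. I make the final push.

Call:
{"fn": "send_rows", "kwargs": {
  "increments": [4,-1,-20,0,0,0,0,0,-20,0,0,0,0,0,-15,0,0,0,0,0,-5,0,0,0,8.8,-2.1,0,0,0,0,8.8,-2.1,0,0,0,0,8.8,-2.1,0,0,0,0,8.8,-2.1,0,0,0,0]
}}

```text
clock: 20.43
eef_pos: [0.5498, -0.0495, 0.0193]
orientation: [-3.141, -0.002, -0.222]
contact_force: [0.5, 0.0, 0.0]
gripper_width: 0.329
grip_force: 0.3
```

Call:
{"fn": "send_rows", "kwargs": {
  "increments": [8.8,-2.1,0,0,0,0,8.8,-2.1,0,0,0,0,8.8,-2.1,0,0,0,0,8.8,-2.1,0,0,0,0,8.8,-2.1,0,0,0,0,8.8,-2.1,0,0,0,0,8.8,-2.1,0,0,0,0,8.8,-2.1,0,0,0,0]
}}

```text
clock: 21.1
eef_pos: [0.619, -0.0661, 0.0182]
orientation: [3.142, 0.0, -0.222]
contact_force: [-0.3, 0.6, 1.2]
gripper_width: 0.324
grip_force: 0.7
```

Call:
{"fn": "send_rows", "kwargs": {
  "increments": [8.8,-2.1,0,0,0,0,8.8,-2.1,0,0,0,0,8.8,-2.1,0,0,0,0,5,-1.2,0,0,0,0,0,0,0,0,0,0,-15,3.5,0,0,0,0,-15,3.5,20,0,0,0,-20,0,30,0,0,0]
}}

```text
clock: 21.77
eef_pos: [0.5976, -0.0656, 0.0663]
orientation: [3.141, 0.004, -0.222]
contact_force: [-0.2, 0.3, 0.3]
gripper_width: 0.321
grip_force: 0.0
```

Call:
{"fn": "send_rows", "kwargs": {
  "increments": [-20,0,30,0,0,0,-20,0,30,0,0,0,-20,0,30,0,0,0,0,0,0,0,0,0]
}}

```text
clock: 22.1
eef_pos: [0.5381, -0.0665, 0.163]
orientation: [-3.142, -0.004, -0.222]
contact_force: [2.4, -0.5, 0.4]
gripper_width: 0.328
grip_force: 0.0
```

```bash
python3 q.py top scene
```

```text
top 1394 [239. 140.] z0.026 world [722. 113.] bay [  5. 258.] [ 79. 129.] ang2
top 325 [344. 144.] z0.029 world [ 713. -149.] bay [56.  1.] [205.   9.] ang78
top 344 [236. 250.] z0.020 world [444. 119.] bay [-267.  201.] [56. 56.] ang73
scene 103 [250. 175.] z0.033 world [ 470. -105.] bay [-192.  -11.] [24.  7.] ang87
scene 286 [331. 192.] z0.020 world [446. 121.] bay [-266.  204.] [59. 60.] ang73
scene 854 [202. 240.] z0.030 world [ 662. -138.] bay [3. 1.] [214. 116.] ang77
scene 226 [186. 223.] z0.015 world [ 652. -200.] bay [  7. -63.] [51. 31.] ang79
scene 173 [207. 234.] z0.027 world [ 666. -138.] bay [7. 1.] [40. 41.] ang60
scene 257 [227. 247.] z0.031 world [683. -78.] bay [10. 63.] [41. 42.] ang78
scene 1400 [300. 288.] z0.028 world [725. 115.] bay [  8. 261.] [ 76. 131.] ang3
```

View pics/top_now.png

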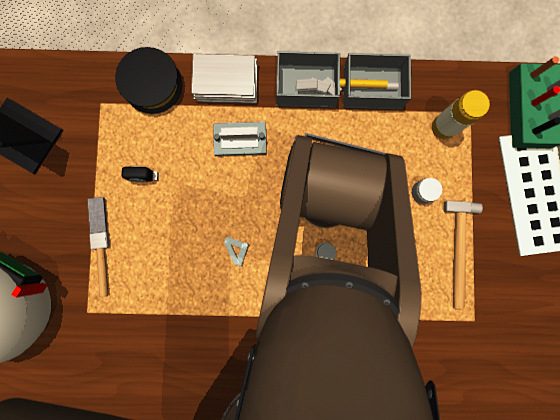

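The arm hides the bay in the top view, with the jar at (326,250) and the square at (236,250). The scene camera measures all three offcuts well inside the bay: bar (7,-63), ring (7,1), tube (10,63). The bystanders have not moved.

```bash
python3 -c "
from cell import close_job
print(close_job())"
```

```text
the job is handed in; nothing more can be done
None
```

All three offcuts were slid into the scrap bay and the job was handed in at about 22 s of the 72 s allowed; the last scene-camera measurement had each wholly inside the mouth line and the square and jar where they started (the hand-in returned no verdict).

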